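Hook down the hatch of the drying cabinet

ROBOT

A 6-joint arm with a two-finger parallel gripper is mounted at the origin on a cart in front of the work surface, level with it; the furniture and walls round the work are solid. World frame = base frame: x ahead of the robot, y to its left, z up, the work surface at z = 0. Lengths are in m, angles in degrees, forces in N, time in s.
With the tool pointing down it reaches from about 0.3 to 0.75 m from the base axis. Payload 8.5 kg.
Tool frame: the origin (TCP) lies on the mounting face of the last link; the fingertips stand tip_extent ahead of it and the grasp point (between the pads) lies 155 mm ahead of it (tip_extent is the distance from the TCP to the fingertips, in m); z points along the fingers, y is the line along which they close (so a half turn about z gives the same grasp; the last joint's range is limited). The gripper opens to 85 mm and grips with 20 to 120 N. Pads are 22 mm wide; open, the fingers measure 114 mm over their backs; the gripper's body (76 mm by 85 mm) begins 54 mm behind the grasp point. The pads swing forward as they close: fully open they stand 13 mm farther back than shut.
Start: joints at [60.43, 21.807, 74.336, -0, 83.858, -12.336], TCP at [0.163, 0.525, 0.405] pointing down, gripper open.
Joint ranges: [-178.18, 178.18], [-50.72, 133.34], [12.68, 142.11], [-81.47, 261.47], [9.98, 163.14], [-165.26, 165.26]. Speed limits (degrees/s): [136.94, 136.94, 180, 180, 180, 180].

INTERFACE

Orientations are given as a 3x3 rotation matrix whose columns are the frame's x, y, z axes.
In Python, from rig import observe, get_image, camera_params, close_job, tip_extent gives the robot as it stands.
- The arm moves only by the shell command python3 -m creep 'ROWS' [FORCE]. ROWS is JSON, a list of rows, each an object with "jaw": the gripper's target within -1 to 1 (shut at 1, half-way at 0, fully open at -1); "travel": the shift along the world's x, y, z in mm, a list of three; "roll": the turn about the world's z in rad. A call has 1 to 12 rows; each row is the pose to reach, as a shift and turn from the pose commanded when the call began; what a row does not reach only later rows make up. A row lasts 1/10 s, in which the tool goes at most 50 mm and 8.59 degrees, less where a joint would pass 70% of its speed; a pose out of reach is approached as far as the arm can. A call with a gripper value outside its range is refused whole. The fingers move at their own pace and stop on an object; FORCE is the grip in N (left out, the last holds). Time passes only in rows, so rows that repeat a pose let the fingers close. It gives the time, the measured TCP pose, the force, the opening and the grip force at its end, in the units of the state.
- observe(): the state, without advancing time (a new reading comes with each control period).
- get_image(name): name is "scene" or "top"; returns (picture, depth): 400x640x3 uint8, red, green, blue; 400x640 float32, m along the optical axis (not along the pixel's ray), 0 where there is no reading.
- camera_params(name): a dict with "mtx" (3x3 intrinsics, pixels), "extrinsics" (4x4, takes a point from camera to world coordinates). Camera axes: x right, y down, z forward; pixel columns grow to the right and rows downward; lengths in m; the calibration is good to about 2 mm. A picture is of the moment at which its call begins. camera_params takes no time and is no camera call.
- close_job(): hands the job in; it is judged then, once.
The state is a dict: "time_s": time; "q": joint angles; "qvel": joint speeds; "joint_efforts": joint torques, N m; "position": TCP position; "tool_rot": TCP orientation; "ft_force": force on the tool from outside, world axes, zero at the start; "wrist_torque": the same for the moment, N m; "grip_width": finger opening in m; "gripper_force": force on a finger pad.
Only numpy, scipy, OpenCV 4.12 (cv2) and the standard library are available. Lean on these libraries where they do the work, as an engineer would, in place of code of your own. Each camera call takes 0.05 s, during which the arm holds its last target. There are 200 camera calls.

TASK

The little drying cabinet is hot, so open it with the hook pole: put the pole's hook through the ring on top of the hatch and swing the hatch down until it lies level, fully open, without the robot itself touching the cabinet. Then unhook the pole and lay it back flat on the bench, on the broad underside of its handle as it lay before, without dropping it. The straight rod with the rubber foot is for something else: leave it where it lies.

Things in the scene. Friction and masses are not known exactly. Their poses are not given: they have to be found in the camera images.
- hook_pole: loose 0.16 kg pole lying flat: grey handle 120 (x) x 24 (y) x 34 (z) mm, gripped across y from above, then an 8 mm steel rod at y 0, z 17 mm, to x 150 mm, bent there into the hook: a straight 8 mm bar along -y (right, looking along x) to y -49 mm, its middle at (150, -24, 17) mm. Origin: centre of the handle's underside; x runs to the hook, z up.
- cabinet: grey metal drying cabinet, fixed, 130 (x) x 170 (y) x 224 mm high; aluminium drop-front hatch over the upper half of its front. Origin: centre of its underside. Its front looks to its own -x, roughly to the robot's right. The hatch's hinge lies along the cabinet's y at x -70, z 100 mm in its frame.
- hatch_eye (a point): centre of the steel ring on the middle of the hatch's top edge: hole 30 mm, wire 6 mm. The ring stands upright, square to the hatch: its hole runs along the hinge (cabinet's y), so the hook goes in sideways. 144 mm from the hinge axis: straight above it when shut (244 mm over the bench), straight out in front of it when level. Axes: the cabinet's, turning with the hatch.
- hatch (a joint): angle of the hatch, 0 shut (upright), growing as its top swings outward and down, 1.57 fully open (level, at a stop). Starts within 0.08 of shut. The hatch is 164 mm wide and reaches 120 mm from the hinge; its stiff hinge holds it wherever it is left and moves with about 1 to 2 N at the ring.
- push_rod: bystander, loose: straight rod with the same handle and the same frame as the hook pole, but without a hook; its rod ends in a round rubber foot 18 mm across at x 156 mm.

How it is judged:
By the outcome, as a careful person would: the job done as asked, in the order asked, and still so for the second after the job is handed in, with the robot touching nothing.
It also fails if it takes over 64 s, if anything falls off the work surface, if the arm or the gripper's body presses on something with over 40 N, if the wrist force passes 120 N, or if a joint passes its speed limit or range.

## Working session

There is one attempt and no reset: what is moved stays moved. The work goes in short steps, Python scripts to look and compute and a shell command to move; the robot and the scene stay as the last step left them, time stands still between calls to the robot, and variables do not carry over. Pictures are saved under pics/ and viewed, at most 10 in all, crops included, and the job is handed in when it is done.

```bash
mkdir -p pics; ls; python3 - <<'E'
from rig import *
import cv2,numpy as np
np.set_printoptions(precision=4,suppress=True)
o=observe();print(o['time_s'],o['position'],o['tool_rot'],tip_extent if not callable(tip_extent) else tip_extent(),o['grip_width'])
for n in('scene','top'):
    p,d=get_image(n);np.savez('%s0.npz'%n,p=p,d=d)
    cv2.imwrite(f'pics/{n}0.png',p[:,:,::-1]);c=camera_params(n);print(n,c['mtx'],c['extrinsics'])
E
```

```text
pics
0.0 [0.1629 0.5253 0.4041] [[-0.9551  0.2963 -0.0007]
 [ 0.2963  0.9551 -0.0013]
 [ 0.0003 -0.0014 -1.    ]] 0.1734 0.08506695006357638
scene [[422.5278   0.     317.6044]
 [  0.     422.5278 197.024 ]
 [  0.       0.       1.    ]] [[-0.4373  0.732  -0.5225  1.2772]
 [ 0.8993  0.3599 -0.2485  0.36  ]
 [ 0.0061 -0.5785 -0.8156  1.3479]
 [ 0.      0.      0.      1.    ]]
top [[430.6994   0.     322.702 ]
 [  0.     430.6994 203.7942]
 [  0.       0.       1.    ]] [[-0.0079 -0.9891  0.1468  0.2918]
 [-0.9999  0.0091  0.0075 -0.0062]
 [-0.0088 -0.1467 -0.9891  1.5182]
 [ 0.      0.      0.      1.    ]]
```

View pics/scene0.png

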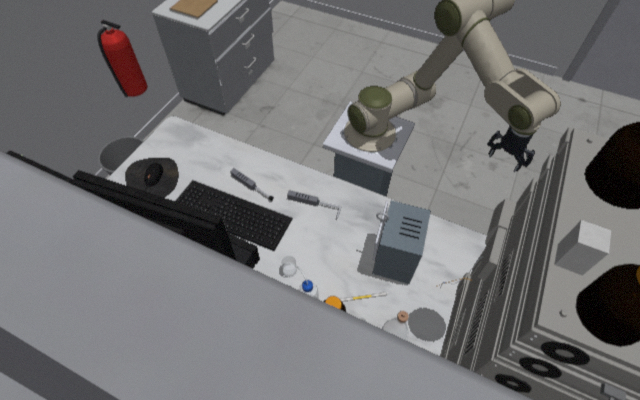

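View pics/top0.png

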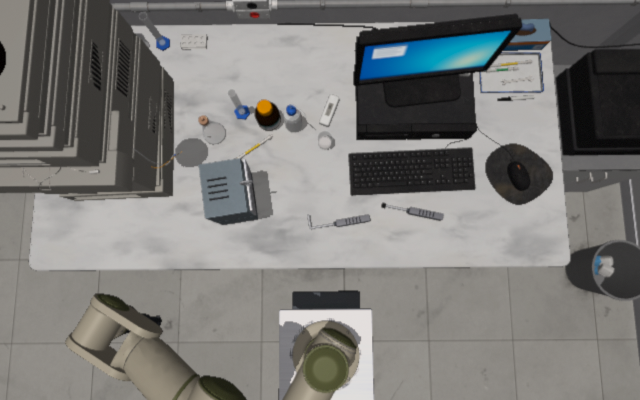

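The scene view shows the hook pole's handle at about (303,198) with the hook at (337,212), and the ring at (382,216). In the top view the hook pole's handle is at about (352,221) with the hook at (310,222), the push rod is at (425,213), and the cabinet is at (228,190) with its hatch facing right.

```bash
cat > h.py <<'E'
import numpy as np,cv2
from rig import *
np.set_printoptions(precision=4,suppress=True)
def cloud(n,d):
    c=camera_params(n);K=c['mtx'];E=np.array(c['extrinsics'])
    v,u=np.mgrid[:400,:640]
    P=np.stack([(u-K[0,2])/K[0,0]*d,(v-K[1,2])/K[1,1]*d,d],-1)
    return P@E[:3,:3].T+E[:3,3]
def ray(n,u,v,z):
    c=camera_params(n);E=np.array(c['extrinsics'])
    r=E[:3,:3]@np.linalg.solve(c['mtx'],[u,v,1]);return E[:3,3]+r*(z-E[2,3])/r[2]
def crop(p,u0,u1,v0,v1,s):
    return cv2.resize(p[v0:v1,u0:u1,::-1],None,fx=s,fy=s,interpolation=cv2.INTER_CUBIC)
E
python3 - <<'E'
from h import *
t=np.load('top0.npz');s=np.load('scene0.npz')
a=crop(t['p'],190,380,150,235,4.2);b=crop(s['p'],280,440,180,290,2.7);
b=cv2.copyMakeBorder(b,0,0,0,a.shape[1]-b.shape[1],cv2.BORDER_CONSTANT)
o=np.vstack([a,b]);print(o.shape,a.shape);cv2.imwrite('pics/c0.png',o[:600])
W=cloud('top',t['d']);z=W[:,:,2]
print('bench',np.median(z[230:245,250:300]))
# handle
m=(z>.022)&(z<.05);m[:, :325]=0;m[:,378:]=0;m[:205]=0;m[240:]=0
pts=W[m][:,:2];r=cv2.minAreaRect(pts.astype(np.float32));print('handle',m.sum(),r,pts.mean(0),np.median(z[m]))
# cabinet top
m=(z>.20)&(z<.28);m[:,:195]=0;m[:,285:]=0;m[:140]=0;m[240:]=0
pts=W[m];print(m.sum(),np.percentile(pts[:,2],[1,10,50,90,99]))
k=abs(pts[:,2]-.224)<.008;q=pts[k][:,:2].astype(np.float32);print('cab top',k.sum(),cv2.minAreaRect(q),cv2.boxPoints(cv2.minAreaRect(q)))
# high thin
vv,uu=np.where(m&(z>.232));print(np.c_[uu,vv,W[vv,uu]*1000].round())
S=cloud('scene',s['d']);m=(S[:,:,2]>.232)&(S[:,:,2]<.29)
m[:,:360]=0;m[:,440:]=0;m[:190]=0;m[300:]=0
vv,uu=np.where(m);print(len(vv));print(np.c_[uu,vv,S[vv,uu]*1000].round()[:60])
E
```

```text
(654, 798, 3) (357, 798, 3)
bench 0.00021624693940036632
handle 260 ((0.4523434042930603, -0.07947246730327606), (0.02453400194644928, 0.15666040778160095), 9.25080394744873) [ 0.4542 -0.0929] 0.034217065363208454
2520 [0.2065 0.22   0.2242 0.2279 0.2471]
cab top 2404 ((0.5395935773849487, 0.3017732501029968), (0.17148232460021973, 0.15033097565174103), 8.668001174926758) [[0.4435 0.3632]
 [0.4662 0.2145]
 [0.6357 0.2404]
 [0.613  0.389 ]]
[[227. 173. 581. 295. 232.]
 [225. 180. 559. 301. 233.]
 [244. 180. 552. 237. 263.]
 [245. 180. 552. 234. 264.]
 [246. 180. 552. 231. 263.]
 [247. 180. 553. 229. 257.]
 [248. 180. 551. 225. 266.]
 [249. 180. 552. 223. 259.]
 [250. 180. 552. 220. 260.]
 [251. 180. 553. 217. 258.]
 [230. 181. 555. 286. 232.]
 [241. 181. 551. 248. 254.]
 [242. 181. 550. 244. 258.]
 [243. 181. 549. 240. 264.]
 [244. 181. 549. 237. 264.]
 [245. 181. 548. 233. 266.]
 [246. 181. 548. 230. 266.]
 [247. 181. 549. 228. 262.]
 [248. 181. 549. 225. 261.]
 [249. 181. 549. 222. 261.]
 [250. 181. 550. 220. 255.]
 [251. 181. 550. 217. 257.]
 [252. 181. 552. 216. 248.]
 [240. 182. 
[... 1028 characters left out ...]
 [386. 215. 551. 247. 263.]
 [387. 215. 547. 249. 260.]
 [376. 216. 553. 218. 242.]
 [377. 216. 554. 221. 244.]
 [386. 216. 552. 248. 260.]
 [388. 216. 547. 253. 256.]
 [376. 217. 554. 219. 237.]
 [377. 217. 552. 221. 236.]
 [378. 217. 550. 224. 236.]
 [387. 217. 549. 251. 252.]
 [388. 217. 545. 253. 248.]
 [377. 218. 554. 222. 234.]
 [378. 218. 551. 225. 232.]
 [379. 218. 553. 228. 237.]
 [387. 218. 549. 252. 247.]
 [388. 218. 547. 255. 247.]
 [378. 219. 556. 226. 233.]
 [379. 219. 554. 229. 233.]
 [380. 219. 553. 232. 233.]
 [386. 219. 547. 249. 237.]
 [387. 219. 549. 253. 243.]
 [388. 219. 546. 255. 240.]
 [385. 220. 550. 248. 234.]
 [386. 220. 548. 250. 234.]
 [387. 220. 550. 253. 238.]]
```

View pics/c0.png

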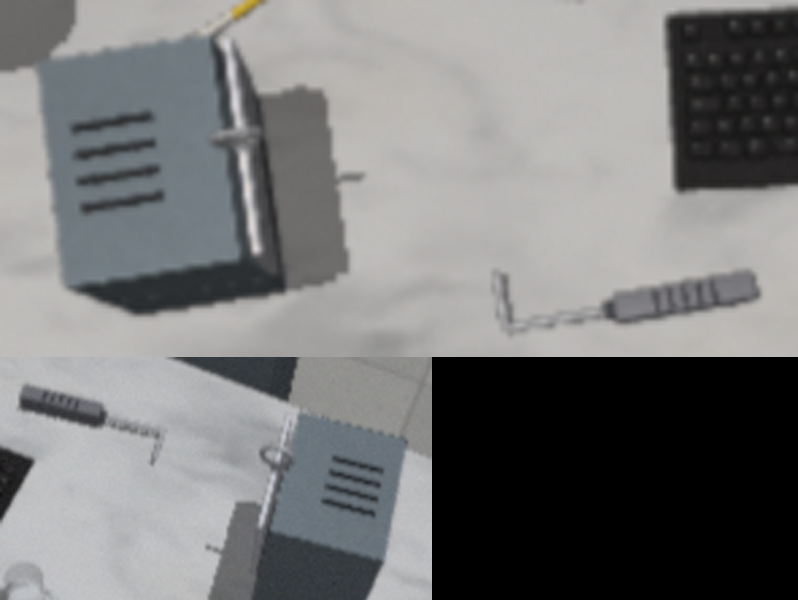

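The crops show the ring at top-view pixel (246,182), edge on, with its hole running along world x. The hook's elbow is at about (311,228) and its tip at (308.5,215). The bar already points in +x, nearly parallel to the hole.

```bash
python3 - <<'E'
from h import *
import rig; print('tip',rig.tip_extent)
t=np.load('top0.npz');s=np.load('scene0.npz')
for n,f,box in(('top',t,(205,240,320,378)),('scene',s,(180,215,280,330))):
    W=cloud(n,f['d']);z=W[:,:,2];g=f['p'].astype(int).max(2)
    m=(z>.024)&(z<.045);q=np.zeros_like(m);q[box[0]:box[1],box[2]:box[3]]=1;m&=q
    p=W[m][:,:2];k=np.median(p,0);p=p[np.linalg.norm(p-k,axis=1)<.075]
    r=cv2.minAreaRect(p.astype(np.float32));b=cv2.boxPoints(r);print(n,len(p),np.array(r[0]),r[1],r[2])
e=ray('top',311,228,.017);h=ray('top',308.5,214.8,.017);print('elbow',e,'tip',h)
c=(ray('top',352.7,220.7,.030));print('c',c,'yaw',np.degrees(np.arctan2(*(e-c)[[1,0]])))
# world yaw of bar
d=h-e;print('bar yaw',np.degrees(np.arctan2(d[1],d[0])))
E
```

```text
tip 0.1734
top 248 [ 0.4546 -0.0933] (0.02453400194644928, 0.128682479262352) 9.25080394744873
scene 189 [ 0.4564 -0.0936] (0.029357412829995155, 0.12169015407562256) 8.964789390563965
elbow [0.4294 0.0468 0.017 ] tip [0.476  0.0554 0.017 ]
c [ 0.4524 -0.0986  0.03  ] yaw 98.97620490094224
bar yaw 10.468065665511546
```

```bash
python3 -m creep '[{"jaw":-0.3,"travel":[20,-45,0],"roll":-0.1},{"jaw":-0.3,"travel":[40,-90,0],"roll":-0.2},{"jaw":-0.3,"travel":[60,-135,0],"roll":-0.3},{"jaw":-0.3,"travel":[80,-180,0],"roll":-0.4},{"jaw":-0.3,"travel":[100,-225,0],"roll":-0.5},{"jaw":-0.3,"travel":[120,-270,0],"roll":-0.6},{"jaw":-0.3,"travel":[145,-315,0],"roll":-0.7},{"jaw":-0.3,"travel":[170,-360,0],"roll":-0.8},{"jaw":-0.3,"travel":[195,-400,0],"roll":-0.9},{"jaw":-0.3,"travel":[220,-440,0],"roll":-1.0},{"jaw":-0.3,"travel":[245,-480,0],"roll":-1.1},{"jaw":-0.3,"travel":[270,-520,0],"roll":-1.11}]' 80
```

```text
time_s: 1.3
position: [0.4335, 0.0033, 0.4046]
tool_rot: [[-0.156, 0.988, -0.0], [0.988, 0.156, 0.0], [0.0, -0.0, -1.0]]
ft_force: [0.6, 1.7, 0.4]
grip_width: 0.0552
gripper_force: 0.0
```

```bash
python3 -m creep '[{"jaw":-0.3,"travel":[10,-45,-15],"roll":0},{"jaw":-0.3,"travel":[20,-90,-25],"roll":0},{"jaw":-0.3,"travel":[20,-100,-70],"roll":0},{"jaw":-0.3,"travel":[20,-100,-115],"roll":0},{"jaw":-0.3,"travel":[20,-100,-155],"roll":0},{"jaw":-0.3,"travel":[20,-100,-180],"roll":0},{"jaw":-0.3,"travel":[20,-100,-200],"roll":0},{"jaw":-0.3,"travel":[20,-100,-212],"roll":0},{"jaw":-0.3,"travel":[20,-100,-216],"roll":0},{"jaw":-0.3,"travel":[20,-100,-216],"roll":0}]'; python3 -c "
from h import *
import rig;print(rig.tip_extent)"
```

```text
time_s: 2.3
position: [0.453, -0.0947, 0.1885]
tool_rot: [[-0.159, 0.987, -0.001], [0.987, 0.159, 0.0], [0.001, -0.001, -1.0]]
ft_force: [0.5, 0.2, -0.3]
grip_width: 0.0554
gripper_force: 0.0
0.1734
```

```bash
python3 -m creep '[{"jaw":-0.3,"travel":[0,0,-5],"roll":0},{"jaw":0.0,"travel":[0,0,-5],"roll":0},{"jaw":0.3,"travel":[0,0,-5],"roll":0},{"jaw":0.6,"travel":[0,0,-5],"roll":0},{"jaw":1,"travel":[0,0,-5],"roll":0},{"jaw":1,"travel":[0,0,-5],"roll":0},{"jaw":1,"travel":[0,0,-5],"roll":0},{"jaw":1,"travel":[0,0,-5],"roll":0}]' 80
```

```text
time_s: 3.1
position: [0.453, -0.0947, 0.1843]
tool_rot: [[-0.159, 0.987, 0.001], [0.987, 0.159, -0.001], [-0.001, 0.001, -1.0]]
ft_force: [-2.0, 0.8, 5.7]
grip_width: 0.0224
gripper_force: 79.0
```

```bash
python3 -m creep '[{"jaw":1,"travel":[0,0,15],"roll":0},{"jaw":1,"travel":[0,0,50],"roll":0},{"jaw":1,"travel":[0,0,95],"roll":0},{"jaw":1,"travel":[0,0,140],"roll":0},{"jaw":1,"travel":[0,0,185],"roll":0},{"jaw":1,"travel":[5,20,220],"roll":0},{"jaw":1,"travel":[10,60,230],"roll":0},{"jaw":1,"travel":[20,100,230],"roll":0},{"jaw":1,"travel":[20,120,230],"roll":0},{"jaw":1,"travel":[20,120,230],"roll":0},{"jaw":1,"travel":[20,120,230],"roll":0}]'
python3 - <<'E'
from h import *
t,td=get_image('top');s,sd=get_image('scene');np.savez('im1.npz',t=t,td=td,s=s,sd=sd)
a=crop(t,225,365,160,245,5.7);b=crop(s,290,440,170,250,3);b=cv2.copyMakeBorder(b,0,0,0,max(0,a.shape[1]-b.shape[1]),cv2.BORDER_CONSTANT)
cv2.imwrite('pics/c1a.png',a);cv2.imwrite('pics/c1b.png',crop(s,300,420,170,250,6))
for n,d in(('top',td),('scene',sd)):
    W=cloud(n,d);m=(W[...,2]>.23)&(W[...,2]<.275)&(W[...,0]>.4)&(W[...,0]<.6)&(W[...,1]>.09)&(W[...,1]<.21)
    vv,uu=np.where(m);P=W[m]*1000;k=P[:,1]>130;print(n,len(P));print(np.c_[uu,vv,P][k].round()[::2])
E
```

```text
time_s: 4.2
position: [0.4728, 0.0253, 0.4137]
tool_rot: [[-0.16, 0.987, -0.0], [0.987, 0.16, -0.0], [-0.0, -0.0, -1.0]]
ft_force: [-0.1, -0.9, -1.6]
grip_width: 0.0227
gripper_force: 78.8
top 79
[[264. 199. 496. 178. 253.]
 [264. 200. 492. 178. 254.]
 [264. 201. 490. 178. 251.]
 [266. 201. 490. 173. 248.]
 [265. 202. 487. 176. 248.]
 [264. 203. 483. 178. 254.]
 [266. 203. 484. 173. 249.]
 [265. 204. 481. 175. 253.]
 [264. 205. 478. 179. 249.]
 [266. 205. 478. 172. 250.]
 [266. 206. 475. 173. 248.]
 [266. 207. 472. 172. 252.]
 [266. 208. 469. 172. 252.]
 [265. 209. 466. 175. 250.]
 [267. 209. 466. 169. 250.]
 [266. 210. 463. 172. 250.]
 [265. 211. 460. 176. 246.]
 [267. 211. 460. 169. 249.]
 [279. 211. 460. 134. 248.]
 [266. 212. 457. 172. 253.]
 [272. 212. 457. 155. 247.]
 [274. 212. 456. 148. 252.]
 [276. 212. 457. 143. 247.]
 [278. 212. 457. 137. 249.]
 [280. 212. 456. 130. 251.]
 [267. 213. 454. 169. 251.]
 [269. 213. 454. 163. 249.]
 [271. 213. 454. 157. 249.]
 [273. 213. 453. 151. 252.]
 [275. 213. 453. 145. 252.]
 [277. 213. 454. 140. 245.]
 [279. 213. 454. 134. 247.]
 [267. 2
[... 338 characters left out ...]
 [367. 184. 453. 147. 246.]
 [369. 184. 452. 153. 249.]
 [365. 185. 457. 141. 242.]
 [367. 185. 458. 148. 247.]
 [369. 185. 455. 154. 247.]
 [371. 185. 451. 160. 246.]
 [373. 185. 452. 166. 251.]
 [369. 186. 458. 155. 246.]
 [371. 186. 457. 162. 248.]
 [373. 186. 452. 167. 246.]
 [373. 187. 458. 169. 249.]
 [375. 187. 455. 175. 248.]
 [374. 188. 461. 174. 250.]
 [374. 189. 462. 175. 246.]
 [373. 190. 468. 173. 248.]
 [372. 191. 476. 172. 251.]
 [374. 191. 473. 178. 251.]
 [373. 192. 477. 177. 249.]
 [373. 193. 479. 178. 248.]
 [372. 194. 486. 177. 250.]
 [371. 195. 491. 175. 250.]
 [373. 195. 486. 181. 247.]
 [372. 196. 497. 180. 254.]
 [371. 197. 499. 178. 250.]
 [371. 198. 500. 179. 247.]]
```

The hook is held level: elbow at (450,171) mm, tip at (498,178) mm, z about 246. The ring centre is at about (550,236,246). Next I line the bar up with the hole.

```bash
python3 -m creep '[{"jaw":1,"travel":[15,25,-1],"roll":0},{"jaw":1,"travel":[28,46,-1],"roll":0},{"jaw":1,"travel":[32,54,-1],"roll":0},{"jaw":1,"travel":[32,54,-1],"roll":0},{"jaw":1,"travel":[32,54,-1],"roll":0}]'
python3 - <<'E'
from h import *
t,td=get_image('top');s,sd=get_image('scene')
a=crop(t,225,305,165,225,6);b=crop(s,350,410,180,240,6)
b=b[:360];cv2.imwrite('pics/c2.png',np.hstack([a,b[:,:320]]) if False else np.hstack([a,cv2.resize(b,(310,360))]))
for n,d in(('top',td),('scene',sd)):
    W=cloud(n,d);m=(W[...,2]>.235)&(W[...,2]<.275)&(W[...,0]>.49)&(W[...,0]<.536)&(W[...,1]>.205)&(W[...,1]<.25)
    P=W[m]*1000;print(n,len(P),P[:,0].max());print(cv2.fitLine(P.astype(np.float32),cv2.DIST_HUBER,0,.01,.01).ravel())
E
```

```text
time_s: 4.8
position: [0.5047, 0.0784, 0.4126]
tool_rot: [[-0.159, 0.987, -0.001], [0.987, 0.159, -0.0], [-0.0, -0.001, -1.0]]
ft_force: [1.0, -0.4, -1.0]
grip_width: 0.0223
gripper_force: 78.8
top 35 530.4094180830255
[  0.9869   0.1534  -0.0504 510.806  228.0507 248.615 ]
scene 29 531.2564185366857
[  0.9799   0.1992  -0.0068 512.3367 229.2624 248.8536]
```

View pics/c2.png

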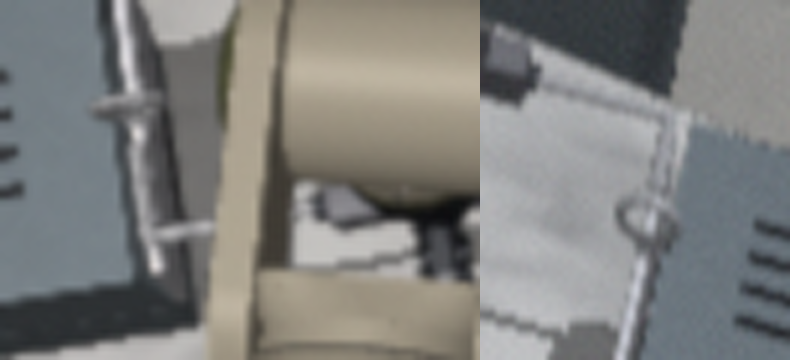

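The top view shows the bar tip at crop (130,210), pointing straight at the ring at (128,105). In the scene view the bar also runs along the line of the ring. Extended to the ring, the bar passes within 2 mm of its centre, so I insert it now.

```bash
python3 -m creep '[{"jaw":1,"travel":[8,3,0],"roll":0},{"jaw":1,"travel":[16,4,0],"roll":0},{"jaw":1,"travel":[24,5,0],"roll":0},{"jaw":1,"travel":[32,7,0],"roll":0},{"jaw":1,"travel":[40,8,0],"roll":0},{"jaw":1,"travel":[46,9,0],"roll":0},{"jaw":1,"travel":[46,9,0],"roll":0},{"jaw":1,"travel":[46,9,0],"roll":0}]'
python3 - <<'E'
from h import *
t,td=get_image('top');s,sd=get_image('scene')
a=crop(t,225,305,160,220,5);b=crop(s,355,415,185,245,5)
cv2.imwrite('pics/c3.png',np.hstack([a,b]))
E
```

```text
time_s: 5.7
position: [0.551, 0.0883, 0.4126]
tool_rot: [[-0.159, 0.987, -0.0], [0.987, 0.159, 0.0], [0.0, -0.0, -1.0]]
ft_force: [-0.2, -0.0, -0.7]
grip_width: 0.0224
gripper_force: 78.8
```

View pics/c3.png

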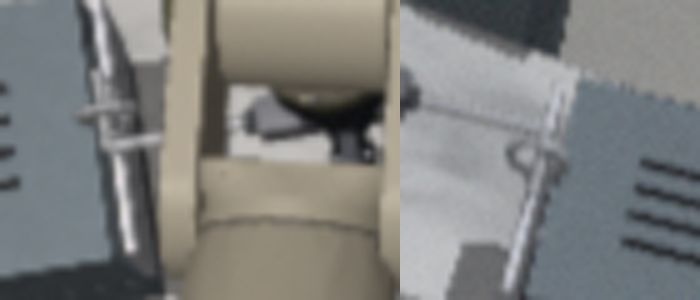

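The bar is through the ring: in the top crop it runs from the elbow at (105,140), through the ring at (105,110), to the tip at (95,80), with no force. Now I swing the hatch along its arc.

```bash
python3 -m creep '[{"jaw":1,"travel":[2,-10,-2],"roll":0},{"jaw":1,"travel":[3,-21,-4],"roll":0},{"jaw":1,"travel":[5,-35,-8],"roll":0},{"jaw":1,"travel":[8,-48,-13],"roll":0},{"jaw":1,"travel":[10,-61,-19],"roll":0},{"jaw":1,"travel":[11,-73,-27],"roll":0},{"jaw":1,"travel":[13,-85,-35],"roll":0},{"jaw":1,"travel":[15,-95,-45],"roll":0},{"jaw":1,"travel":[16,-104,-56],"roll":0},{"jaw":1,"travel":[18,-113,-68],"roll":0},{"jaw":1,"travel":[18,-113,-68],"roll":0}]'
python3 - <<'E'
from h import *
t,td=get_image('top');s,sd=get_image('scene')
cv2.imwrite('pics/c4.png',np.hstack([crop(t,225,305,150,230,5),crop(s,340,420,180,260,4.99)[:400]][:1]+[cv2.resize(crop(s,340,420,180,260,5),(390,400))]))
E
```

```text
time_s: 6.9
position: [0.569, -0.0257, 0.3426]
tool_rot: [[-0.158, 0.987, -0.003], [0.987, 0.158, 0.001], [0.001, -0.003, -1.0]]
ft_force: [-0.2, 0.8, -1.3]
grip_width: 0.0221
gripper_force: 78.8
```

View pics/c4.png

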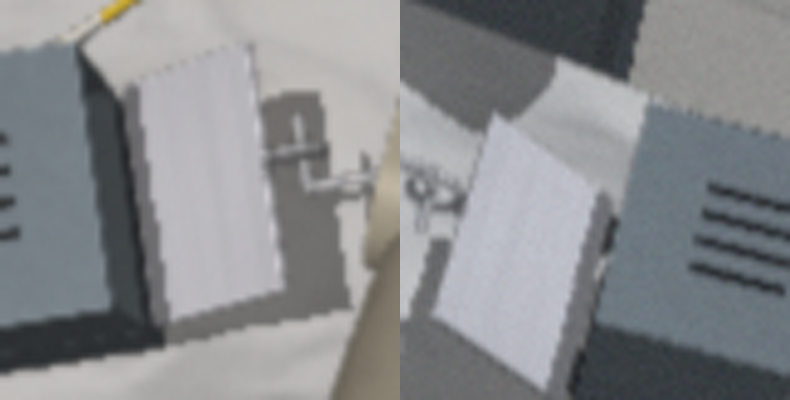

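The hatch follows, about half open; the ring in the top crop is at (295,150) with the bar still through it.

```bash
python3 -m creep '[{"jaw":1,"travel":[1,-7,-12],"roll":0},{"jaw":1,"travel":[2,-13,-25],"roll":0},{"jaw":1,"travel":[2,-17,-39],"roll":0},{"jaw":1,"travel":[3,-20,-53],"roll":0},{"jaw":1,"travel":[3,-22,-67],"roll":0},{"jaw":1,"travel":[3,-22,-77],"roll":0},{"jaw":1,"travel":[3,-22,-83],"roll":0},{"jaw":1,"travel":[3,-22,-87],"roll":0},{"jaw":1,"travel":[3,-22,-87],"roll":0}]'
cat > hatch.py <<'E'
from h import *
for n in('top','scene'):
    p,d=get_image(n);W=cloud(n,d)*1000
    R=np.array([[-.154,.988],[.988,.154]]) # rows: cab x, -cab y
    q=(W[...,:2]-[549,243])@R.T
    m=(q[...,0]<-20)&(q[...,0]>-112)&(abs(q[...,1])<70)&(W[...,2]>60)&(W[...,2]<200)&(p.min(2)>90)
    print(n,m.sum(),'z at out 30..110:',np.polyfit(-q[m][:,0],W[m][:,2],1))
    k=(q[...,0]<-118)&(q[...,0]>-175)&(abs(q[...,1])<40)&(W[...,2]>50)&(W[...,2]<180)
    print(' ring/bar pts',np.c_[q[k],W[k][:,2]].round()[::4].tolist()[:40])
    np.savez('im_%s.npz'%n,p=p,d=d)
E
python3 hatch.py
```

```text
time_s: 7.9
position: [0.572, -0.0467, 0.2574]
tool_rot: [[-0.159, 0.987, -0.0], [0.987, 0.159, 0.0], [0.0, -0.0, -1.0]]
ft_force: [-0.2, 0.4, -1.3]
grip_width: 0.0224
gripper_force: 78.7
top 1128 z at out 30..110: [  0.0013 103.6212]
 ring/bar pts [[-120.0, 37.0, 102.0], [-141.0, 26.0, 92.0], [-140.0, 19.0, 93.0], [-140.0, 13.0, 101.0], [-139.0, 11.0, 96.0], [-142.0, 7.0, 97.0], [-156.0, -0.0, 122.0], [-132.0, 2.0, 113.0], [-146.0, -2.0, 120.0], [-159.0, -4.0, 119.0], [-122.0, 1.0, 110.0], [-136.0, -4.0, 123.0], [-147.0, 1.0, 87.0], [-161.0, -4.0, 102.0], [-130.0, -1.0, 97.0], [-144.0, -4.0, 97.0], [-120.0, -5.0, 104.0], [-136.0, -3.0, 81.0], [-120.0, -9.0, 106.0], [-119.0, -12.0, 106.0], [-172.0, -17.0, 89.0], [-148.0, -17.0, 91.0], [-161.0, -20.0, 92.0], [-175.0, -23.0, 97.0], [-148.0, -22.0, 98.0], [-161.0, -24.0, 95.0], [-140.0, -24.0, 95.0], [-119.0, -31.0, 98.0]]
scene 967 z at out 30..110: [ -0.0026 103.4244]
 ring/bar pts [[-174.0, -25.0, 90.0], [-161.0, -19.0, 98.0], [-168.0, -17.0, 92.0], [-154.0, -20.0, 95.0], [-161.0, -2.0, 112.0], [-147.0, -3.0, 118.0], [-161.0, -3.0, 105.0], [-142.0, 1.0, 120.0], [-163.0, 2.0, 104.0], [-135.0, 3.0, 119.0], [-159.0, 3.0, 101.0], [-128.0, -1.0, 110.0], [-140.0, -8.0, 87.0], [-118.0, -3.0, 105.0], [-144.0, 2.0, 94.0], [-124.0, 3.0, 105.0], [-143.0, 6.0, 94.0], [-131.0, -1.0, 89.0], [-139.0, 7.0, 91.0], [-145.0, 14.0, 92.0], [-140.0, 18.0, 95.0], [-145.0, 26.0, 92.0], [-118.0, 34.0, 98.0]]
```

The hatch slope is zero within noise. I press it gently to confirm the stop, then centre the bar in the ring.

```bash
python3 -m creep '[{"jaw":1,"travel":[0,0,-2],"roll":0},{"jaw":1,"travel":[0,0,-4],"roll":0},{"jaw":1,"travel":[0,0,-5],"roll":0},{"jaw":1,"travel":[0,0,-5],"roll":0}]'; python3 hatch.py | grep slope -e z
```

```text
time_s: 8.4
position: [0.5721, -0.0467, 0.2531]
tool_rot: [[-0.159, 0.987, 0.001], [0.987, 0.159, 0.0], [0.0, 0.001, -1.0]]
ft_force: [1.3, -0.7, 3.6]
grip_width: 0.0223
gripper_force: 79.4grep: slope: No such file or directory
Exception ignored on flushing sys.stdout:
BrokenPipeError: [Errno 32] Broken pipe
```

```bash
python3 -m creep '[{"jaw":1,"travel":[0,-1,6],"roll":0},{"jaw":1,"travel":[0,-2,11],"roll":0},{"jaw":1,"travel":[0,-2,13],"roll":0},{"jaw":1,"travel":[0,-2,13],"roll":0}]'
python3 - <<'E'
from h import *
R=np.array([[-.154,.988],[.988,.154]])
for n in('top','scene'):
    p,d=get_image(n);W=cloud(n,d)*1000;q=(W[...,:2]-[549,243])@R.T
    b=(q[...,0]<-122)&(q[...,0]>-165)&(W[...,2]>70)&(W[...,2]<140)
    m=b&(q[...,1]>8)&(q[...,1]<40);k=b&(abs(q[...,1])<5)
    for g in(m,k):
        P=np.c_[q[g],W[g][:,2]];print(n,len(P),P.mean(0).round(1),np.percentile(P,[3,97],axis=0).round().tolist())
E
```

```text
time_s: 8.9
position: [0.5719, -0.0488, 0.266]
tool_rot: [[-0.159, 0.987, 0.0], [0.987, 0.159, -0.0], [-0.0, 0.0, -1.0]]
ft_force: [-0.6, 0.2, -1.7]
grip_width: 0.0228
gripper_force: 78.8
top 13 [-144.3   19.1  101.1] [[-148.0, 11.0, 96.0], [-141.0, 27.0, 105.0]]
top 41 [-143.7   -1.4  105.2] [[-162.0, -4.0, 82.0], [-124.0, 2.0, 121.0]]
scene 11 [-143.5   19.5  102.3] [[-147.0, 13.0, 98.0], [-141.0, 26.0, 107.0]]
scene 46 [-143.6    0.6  104.6] [[-162.0, -4.0, 84.0], [-125.0, 4.0, 123.0]]
```

```bash
python3 -m creep '[{"jaw":1,"travel":[-8,-1,0],"roll":0},{"jaw":1,"travel":[-18,-3,0],"roll":0},{"jaw":1,"travel":[-28,-4,0],"roll":0},{"jaw":1,"travel":[-40,-6,0],"roll":0},{"jaw":1,"travel":[-52,-8,0],"roll":0},{"jaw":1,"travel":[-60,-9,0],"roll":0},{"jaw":1,"travel":[-60,-9,0],"roll":0}]'; python3 hatch.py | cut -c1-300
```

```text
time_s: 9.7
position: [0.5109, -0.0578, 0.2659]
tool_rot: [[-0.159, 0.987, -0.001], [0.987, 0.159, 0.0], [0.0, -0.001, -1.0]]
ft_force: [0.1, -0.9, -1.4]
grip_width: 0.0224
gripper_force: 78.7
top 1132 z at out 30..110: [ -0.0028 104.1431]
 ring/bar pts [[-120.0, 38.0, 101.0], [-120.0, 17.0, 101.0], [-149.0, 1.0, 121.0], [-162.0, 1.0, 110.0], [-139.0, -1.0, 121.0], [-152.0, -2.0, 118.0], [-165.0, -2.0, 104.0], [-132.0, -1.0, 113.0], [-150.0, 1.0, 86.0], [-121.0, -1.0, 103.0], [-133.0, -1.0, 91.0], [-146.0, -1.0, 82.0], [-124.0, -6.0, 
scene 961 z at out 30..110: [ -0.0006 103.3324]
 ring/bar pts [[-145.0, -36.0, 107.0], [-118.0, -32.0, 99.0], [-150.0, -1.0, 120.0], [-156.0, 2.0, 115.0], [-142.0, 2.0, 121.0], [-163.0, 1.0, 103.0], [-132.0, -1.0, 116.0], [-131.0, 3.0, 116.0], [-127.0, 2.0, 109.0], [-155.0, 0.0, 85.0], [-127.0, 1.0, 101.0], [-147.0, 4.0, 88.0], [-134.0, -1.0, 88.
```

```bash
python3 -m creep '[{"jaw":1,"travel":[-30,-18,0],"roll":0},{"jaw":1,"travel":[-58,-37,-10],"roll":0},{"jaw":1,"travel":[-58,-37,-40],"roll":0},{"jaw":1,"travel":[-58,-37,-62],"roll":0},{"jaw":1,"travel":[-58,-37,-72],"roll":0},{"jaw":1,"travel":[-58,-37,-77],"roll":0},{"jaw":1,"travel":[-58,-37,-79],"roll":0},{"jaw":1,"travel":[-58,-37,-79],"roll":0}]'
```

```text
time_s: 10.6
position: [0.4543, -0.0947, 0.1871]
tool_rot: [[-0.16, 0.987, 0.001], [0.987, 0.16, -0.0], [-0.001, 0.001, -1.0]]
ft_force: [0.3, 0.2, -1.8]
grip_width: 0.0226
gripper_force: 79.0
```

```bash
python3 -m creep '[{"jaw":1,"travel":[0,0,-1],"roll":0},{"jaw":1,"travel":[0,0,-2],"roll":0},{"jaw":1,"travel":[0,0,-2],"roll":0}]'
python3 - <<'E'
from h import *
for n in('top','scene'):
    p,d=get_image(n);W=cloud(n,d)*1000
    b=(W[...,0]>415)&(W[...,0]<490)&(W[...,1]<70)&(W[...,2]>8)&(W[...,2]<60)
    g=b&(W[...,1]>-10)&(W[...,1]<35)&(W[...,0]<450);print(n,'rod',g.sum(),np.polyfit(W[g][:,1],W[g][:,2],1),np.polyval(np.polyfit(W[g][:,1],W[g][:,2],1),10))
    g=b&(W[...,1]>40);print(' bar',np.percentile(W[g],[5,50,95],axis=0).round().tolist())
E
```

```text
time_s: 10.9
position: [0.454, -0.0947, 0.1849]
tool_rot: [[-0.159, 0.987, 0.001], [0.987, 0.159, -0.0], [-0.0, 0.0, -1.0]]
ft_force: [0.8, -0.7, -0.9]
grip_width: 0.0225
gripper_force: 79.1
top rod 25 [ 0.0926 22.1504] 23.076485266109458
 bar [[450.0, 50.0, 16.0], [465.0, 57.0, 22.0], [478.0, 61.0, 26.0]]
scene rod 23 [ 0.0414 19.9551] 20.368948470447094
 bar [[433.0, 42.0, 16.0], [453.0, 56.0, 22.0], [477.0, 61.0, 29.0]]
```

```bash
python3 -m creep '[{"jaw":1,"travel":[0,0,-0.5],"roll":0},{"jaw":1,"travel":[0,0,-1],"roll":0},{"jaw":1,"travel":[0,0,-1],"roll":0}]'
```

```text
time_s: 11.3
position: [0.454, -0.0945, 0.1844]
tool_rot: [[-0.16, 0.987, 0.001], [0.987, 0.16, -0.0], [-0.0, 0.001, -1.0]]
ft_force: [-1.5, 3.7, 9.5]
grip_width: 0.0225
gripper_force: 80.6
```

The pole is on the bench. I release it gently and back off straight up.

```bash
python3 -m creep '[{"jaw":1,"travel":[0,0,0],"roll":0},{"jaw":1,"travel":[0,0,0],"roll":0},{"jaw":0.2,"travel":[0,0,0.5],"roll":0},{"jaw":0,"travel":[0,0,1],"roll":0},{"jaw":-0.2,"travel":[0,0,1],"roll":0},{"jaw":-0.3,"travel":[0,0,1],"roll":0},{"jaw":-0.3,"travel":[0,0,1],"roll":0}]' 20 && python3 -m creep '[{"jaw":-0.3,"travel":[0,0,10],"roll":0},{"jaw":-0.3,"travel":[0,0,40],"roll":0},{"jaw":-0.3,"travel":[0,0,85],"roll":0},{"jaw":-0.3,"travel":[0,0,130],"roll":0},{"jaw":-0.3,"travel":[-20,-40,160],"roll":0},{"jaw":-0.3,"travel":[-50,-80,180],"roll":0},{"jaw":-0.3,"travel":[-80,-120,200],"roll":0},{"jaw":-0.3,"travel":[-80,-120,200],"roll":0},{"jaw":-0.3,"travel":[-80,-120,200],"roll":0}]'
python3 hatch.py | grep 'z at'
python3 - <<'E'
from h import *
a=np.load('im_top.npz');b=np.load('im_scene.npz')
cv2.imwrite('pics/c5.png',np.vstack([crop(a['p'],190,450,140,240,3),cv2.resize(crop(b['p'],220,450,160,290,2.3),(780,300))]))
W=cloud('top',a['d'])*1000;g=(W[...,2]>24)&(W[...,2]<60)&(W[...,0]>415)&(W[...,0]<490)&(W[...,1]>-170)&(W[...,1]<-20)
print(g.sum(),np.percentile(W[g],[3,50,97],axis=0).round(1).tolist(),np.polyfit(W[g][:,1],W[g][:,2],1))
E
```

```text
time_s: 12.0
position: [0.454, -0.0947, 0.1847]
tool_rot: [[-0.159, 0.987, -0.0], [0.987, 0.159, 0.0], [0.0, -0.0, -1.0]]
ft_force: [0.3, 0.1, 0.3]
grip_width: 0.0559
gripper_force: 0.0
time_s: 12.9
position: [0.3731, -0.2155, 0.3857]
tool_rot: [[-0.156, 0.988, 0.001], [0.988, 0.156, -0.001], [-0.001, 0.001, -1.0]]
ft_force: [0.4, 0.4, -0.2]
grip_width: 0.0555
gripper_force: 0.0
top 1134 z at out 30..110: [ -0.0064 104.2351]
scene 967 z at out 30..110: [  0.0009 103.236 ]
248 [[440.6, -151.4, 26.5], [454.8, -95.9, 33.9], [471.9, -37.1, 39.4]] [-0.0159 32.0755]
```

View pics/c5.png

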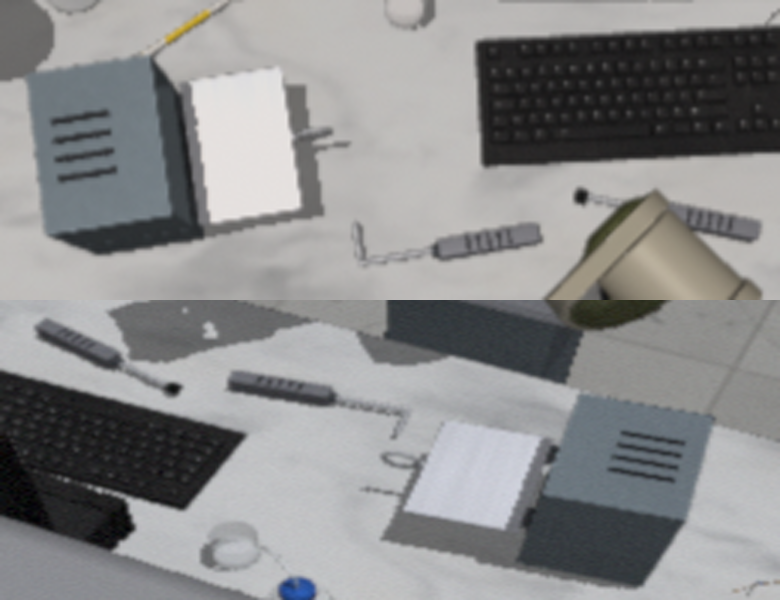

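The hatch lies level with its ring empty (top crop (315,133)). The pole lies flat where it was (handle at (488,240)), the push rod has not moved, and the robot is clear.

```bash
python3 -c "
from rig import *
print(close_job())"
```

```text
the job is handed in; nothing more can be done
None
```

The hatch is fully open and level, the hook pole is unhooked and lying flat on the bench where it was, and the push rod was left alone; the job was handed in at about 13 s.

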